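Ready the telescopic brush over the simmer plate

TASK

The iron simmer plate on the range needs scrubbing. First lift the coffee press off it and stand it upright, wholly on the cork mat. Then squeeze in the release button on the handle of the telescopic brush that stands in its caddy, pull the handle all the way out to the second stop and let the button spring out again so that the brush is locked at full length; take it by the plain sides of its handle and finish while holding it upright over the middle of the simmer plate, bristles down but clear of the iron and of everything else, leaving the mill, shaker and mug behind the work alone.

Things in the scene. Friction and masses are not known exactly. Their poses are not given: they have to be found in the camera images.
- press: glass coffee press with a black D-shaped handle, 100 x 149 x 225 mm, 0.33 to 0.57 kg; origin under it, z up. Its round body (96 mm wide, glass to 175 mm, plunger knob on top to 225 mm) stands about the point (0, +25 mm) of its frame; the handle points along its own -y, out to y = -74 mm, and is 18 mm thick along x
- press_base (a point): centre of the underside of the press's round body
- press_handle (a point): on the upper arm of the press's handle, 8 mm under the handle's top (the top is 156 mm above the press's underside): the place to pinch it from above, fingers closing along the press's x, 18 mm thick; 85 mm from the axis of the round body along the press's -y
- simmer_plate: round dark cast-iron simmer plate (heat diffuser), 140 mm across, flat top 16 mm above the range, with a 22 mm wide lug at the back (its +x); fixed; origin at the centre of its underside. The press stands on it at the start. Behind it a microwave oven hangs from 0.47 m above the range upward, its front at x = 0.585: keep the arm clear of it
- cork_mat: round cork mat, 140 mm across, 8 mm thick, fixed; origin at the centre of its underside
- caddy: open-topped steel box, 70 x 50 mm, rim 54 mm above the range, walls 4 mm, fixed; origin under its centre; the brush stands in it with 3 mm play round its head, bristles on the caddy's floor, 8 mm above the range
- brush: telescopic grate brush without its handle: head 56 x 36 mm with bristles down, 40 mm tall, then an upright tube 29 mm thick at the collar, up to 136 mm; origin at the centre of the bristle tips, z up along the tube; 0.33 to 0.47 kg with the handle. Three slots in the tube's +x side take a locking pin: closed, first stop, second stop
- brush_grip (a point): middle of the brush's black handle: a block 26 mm along the brush's x, 30 mm along its y, 46 mm tall, same axes as the brush; 161 mm above the bristle tips when closed. The steel release button (16 mm wide, 22 mm tall) stands 5 mm proud of its +x face at this height: fingers closing along x squeeze it in; on the plain y faces they do not touch it
- brush_handle (a joint): how far the handle is drawn out of the tube, m: 0 closed (locked), 0.036 first stop (locks), 0.071 second stop (locks), 0.072 the end of the travel (2 mm of play when locked); slides with about 1 N of friction while the button is in and stays where it is left; the tube's own weight keeps it down in the caddy meanwhile
- brush_button (a joint): how far the release button is pressed, m: 0 out, 0.005 fully in (about 6 N). Beyond 0.003 it frees the handle. Springs out when let go; let go between stops, its pin rubs on the tube and catches in the next slot, so it comes fully out only at a stop
- pepper_mill: wooden pepper mill, 58 mm wide, 170 mm tall, at the back of the range; leave alone; origin under it
- salt_shaker: glass salt shaker with grey cap, 44 mm wide, 90 mm tall, at the back of the range; leave alone; origin under it
- green_mug: green and white mug, 78 mm wide, 101 mm tall, at the back of the range; leave alone; origin under it

How it is judged:
By the outcome, as a careful person would: the job done as asked, in the order asked, and still so for the second after the job is handed in, while the arm keeps its last pose, push and grip.
It also fails if it takes over 67 s, if anything falls off the work surface, if the arm or the gripper's body presses on something with over 40 N, if the wrist force passes 120 N, or if a joint passes its speed limit or range.

ROBOT

A 6-joint arm with a two-finger parallel gripper is mounted at the origin on a cart in front of the work surface, level with it; the furniture and walls round the work are solid. World frame = base frame: x ahead of the robot, y to its left, z up, the work surface at z = 0. Lengths are in mm, angles in rad, forces in N, time in s.
With the tool pointing down it reaches from about 300 to 775 mm from the base axis. Payload 14.6 kg.
Tool frame: the origin (TCP) lies midway between the tips of the shut fingers; the grasp point (between the pads) lies behind it (manip.grip_depth is the z of the grasp point in the tool frame, in mm); z points along the fingers, y is the line along which they close (so a half turn about z gives the same grasp; the last joint's range is limited). The gripper opens to 94 mm and grips with 3 to 60 N. Pads are 16 mm wide; open, the fingers measure 119 mm over their backs; the gripper's body (75 mm by 177 mm) begins 78 mm behind the grasp point.
Start: joints at [-1.284, 0.3, 1.521, -0, 1.321, -0.067], TCP at [190.548, -515.927, 205.446] pointing down, gripper open.
Joint ranges: [-3.03, 3.03], [-0.79, 2.21], [0.23, 2.52], [-1.04, 4.18], [0, 3.07], [-2.55, 2.55]. Speed limits (rad/s): [2.22, 2.22, 2.57, 3.14, 3.14, 3.14].

INTERFACE

Orientations are given as [roll, pitch, yaw] about the fixed x, y, z axes, in that order (R = Rz(yaw) Ry(pitch) Rx(roll)).
In Python, from cell import manip gives the robot as it stands.
- The arm moves only by the shell command python3 nudge.py 'ROWS' [OPENING] [FORCE]. ROWS is a JSON list that holds a single list of rows (three levels of brackets), with 1 to 5 rows, each of 6 numbers: dx, dy, dz in units of 5 mm, then a rotation vector rx, ry, rz in units of 0.1 rad; each row is the pose to reach, as a shift and turn from the pose commanded when the command began, along the tool's axes at that moment; what a row does not reach only later rows make up. A row lasts 1/10 s, in which the tool goes at most 50 mm and 0.15 rad, less where a joint would pass 70% of its speed; a pose out of reach is approached as far as the arm can. OPENING is the finger opening in mm, set as the command begins (- or left out keeps the last). The fingers move at their own pace and stop on an object; FORCE is the grip in N (left out, the last holds). Time passes only in rows, so rows that do not move let the fingers close. It prints the time, the measured TCP pose, the force, the opening and the grip force at its end. Input that does not fit is refused with a message, and nothing moves.
- manip.read_state(): the state, without advancing time (a new reading comes with each control period).
- manip.camera(name): name is "scene" or "top" or "wrist"; returns (picture, depth): 480x640x3 uint8, red, green, blue; 480x640 float32, mm along the optical axis (not along the pixel's ray), 0 where there is no reading.
- manip.camera_info(name): a dict with "K" (3x3 intrinsics, pixels), "dist" ([k1, k2, p1, p2, k3] as OpenCV has them; the pictures are not rectified), "rvec" (rotation vector, rad) and "tvec" (3), from world to camera coordinates, as OpenCV has them; the wrist camera has in their place "mount" (4x4, takes a point from camera to tool coordinates, whose origin is the TCP and whose axes are the flange's). Camera axes: x right, y down, z forward; pixel columns grow to the right and rows downward; lengths in mm; the calibration is good to about 2 mm. A picture is of the moment at which its call begins: read the wrist's pose just before it. camera_info takes no time and is no camera call.
- manip.sign_off(): hands the job in; it is judged then, once.
The state is a dict: "clock": time; "joints": joint angles; "qd": joint speeds; "effort": joint torques, N m; "eef_pos": TCP position; "eef_rot": TCP orientation; "wrist_force": force on the tool from outside, world axes, zero at the start; "moment": the same for the moment, N m; "finger_gap": finger opening in mm; "finger_force": force on a finger pad.
Only numpy, scipy, OpenCV 4.12 (cv2) and the standard library are available. Lean on these libraries where they do the work, as an engineer would, in place of code of your own. Each camera call takes 0.05 s, during which the arm holds its last target. There are 200 camera calls.

## Working session

There is one attempt and no reset: what is moved stays moved. The work goes in short steps, Python scripts to look and compute and a shell command to move; the robot and the scene stay as the last step left them, time stands still between calls to the robot, and variables do not carry over. Pictures are saved under pics/ and viewed, at most 10 in all, crops included, and the job is handed in when it is done.

```bash
ls; mkdir -p pics; python3 - <<'E'
from cell import manip
import cv2,numpy as np
print(manip.read_state()); print(manip.grip_depth)
ims=[]
for n in("scene","top"):
    p,d=manip.camera(n); np.savez(f"{n}0.npz",p=p,d=d); cv2.imwrite(f"pics/{n}0.png",p[:,:,::-1])
    print(n,manip.camera_info(n))
print(manip.camera_info("wrist"))
E
```

```text
cell.py
nudge.py
pics
{'clock': 0.0, 'joints': array([-1.28360173e+00,  3.00517688e-01,  1.52159968e+00,  1.80560948e-05,
        1.32071752e+00, -6.65873353e-02]), 'qd': array([ 9.58398532e-04, -1.16870479e-03, -5.01950328e-06, -8.55010394e-04,
       -5.29431014e-04, -1.84422364e-03]), 'effort': array([ 1.40799177e-03, -5.31808341e+01, -3.52728868e+01,  7.08673079e-02,
        2.44989916e-02, -8.32584715e-05]), 'eef_pos': array([ 190.47622641, -515.66956096,  204.85291664]), 'eef_rot': array([-3.14035433e+00, -1.00106137e-04,  3.53777392e-01]), 'wrist_force': array([ 0.0296604 , -0.15293872, -0.59367911]), 'moment': array([ 0.01239118,  0.01037147, -0.0450597 ]), 'finger_force': 0.0, 'finger_gap': 93.85660868426797}
-18.8
scene {'K': array([[598.43735925,   0.        , 318.77208766],
       [  0.        , 598.43735925, 243.17053099],
       [  0.        ,   0.        ,   1.        ]]), 'dist': array([-0.09202537,  0.        ,  0.        ,  0.        ,  0.        ]), 'rvec': array([ 1.2481904 , -2.04585516,  1.12235207]), 'tvec': array([278.37900409, 364.4950785 , 707.637381  ])}
to
[... 256 characters left out ...]
ay([ 2.13143378, -2.11908009,  0.1875665 ]), 'tvec': array([  12.43328435,  569.37831727, 1422.93760104])}
{'K': array([[374.74734213,   0.        , 322.06812221],
       [  0.        , 374.74734213, 238.14740376],
       [  0.        ,   0.        ,   1.        ]]), 'dist': array([-0.03651834,  0.        ,  0.        ,  0.        ,  0.        ]), 'mount': array([[-3.66822858e-04, -9.65880816e-01, -2.58986708e-01,
         7.47262596e+01],
       [ 9.99997875e-01, -8.79687991e-04,  1.86438787e-03,
         6.52620919e-02],
       [-2.02860397e-03, -2.58985474e-01,  9.65879086e-01,
        -1.79559621e+02],
       [ 0.00000000e+00,  0.00000000e+00,  0.00000000e+00,
         1.00000000e+00]])}
```

View pics/scene0.png

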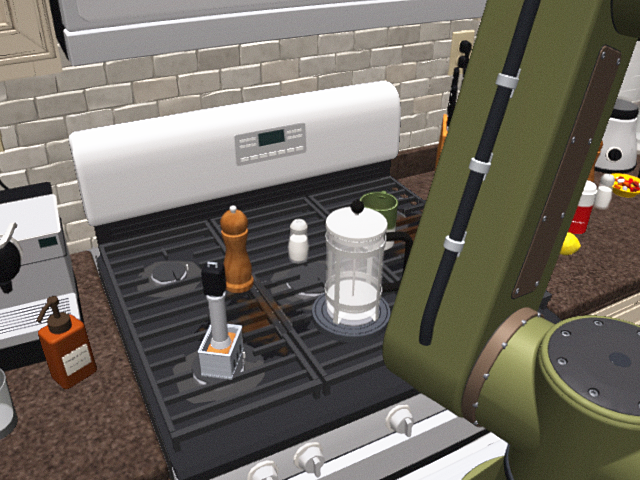

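View pics/top0.png

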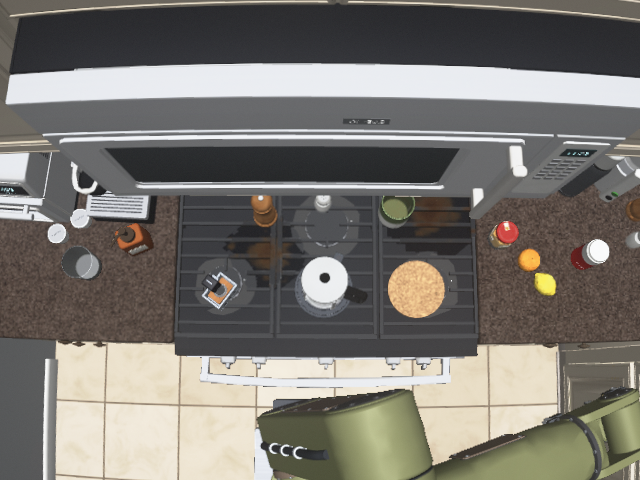

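The top view shows the press knob at about (324,278) and its handle towards (360,296). The cork mat is at (416,289) and the caddy and brush at (219,289). The mill, shaker and mug are at the back, around row 205.

```bash
cat > h.py <<'E'
import numpy as np,cv2
from cell import manip
from scipy.spatial.transform import Rotation as R
def ray(n,uv,st=None):
    i=manip.camera_info(n)
    a=cv2.undistortPoints(np.float64(uv).reshape(-1,1,2),i["K"],i["dist"]).reshape(-1,2)
    c=np.c_[a,np.ones(len(a))]
    if n=="wrist":
        T=np.eye(4);T[:3,:3]=R.from_euler("xyz",st["eef_rot"]).as_matrix();T[:3,3]=st["eef_pos"]
        M=T@i["mount"];return M[:3,3],c@M[:3,:3].T
    Rm=cv2.Rodrigues(i["rvec"])[0];return -Rm.T@i["tvec"],c@Rm
def plane(n,uv,z,st=None):
    o,d=ray(n,uv,st);return o+d*((z-o[2])/d[:,2])[:,None]
def depthpt(n,uv,dep,st=None):
    o,d=ray(n,uv,st);return o+d*np.array([dep[int(v),int(u)] for u,v in uv])[:,None]
def cloud(n,dep,roi,st=None):
    u0,v0,u1,v1=roi;vv,uu=np.mgrid[v0:v1,u0:u1];uv=np.c_[uu.ravel(),vv.ravel()]
    return uv,depthpt(n,uv,dep,st)
E
python3 - <<'E'
from h import *
f=np.load("top0.npz");p,d=f["p"],f["d"]
hsv=cv2.cvtColor(p,cv2.COLOR_RGB2HSV)
m=cv2.inRange(hsv,(5,80,120),(22,255,255));m[:, :380]=0;m[:,450:]=0
c=max(cv2.findContours(m,0,2)[0],key=cv2.contourArea);P=plane("top",c.reshape(-1,2),8)
print("mat",cv2.minEnclosingCircle(P[:,:2].astype(np.float32)),(P.max(0)+P.min(0))/2,P.max(0)-P.min(0))
print("knob",plane("top",[(324.5,278)],241),depthpt("top",[(324,278)],d))
uv,P=cloud("top",d,(290,245,375,320))
# handle: dark px with z 140..175
col=p[uv[:,1],uv[:,0]].max(1)
h=(P[:,2]>150)&(P[:,2]<185)&(col<70)
print("handle",h.sum(),P[h].mean(0),P[h].min(0),P[h].max(0)); q=P[h][:,:2];print(np.linalg.svd(q-q.mean(0))[2])
g=(P[:,2]>175)&(P[:,2]<215)&(col>90);print("lid",cv2.minEnclosingCircle(P[g][:,:2].astype(np.float32)),np.median(P[g],0))
uv,P=cloud("top",d,(195,265,245,315))
r=(P[:,2]>44)&(P[:,2]<64);print("rim",r.sum(),cv2.minAreaRect(P[r][:,:2].astype(np.float32)))
b=(P[:,2]>180)&(P[:,2]<205);print("brushtop",b.sum(),cv2.minAreaRect(P[b][:,:2].astype(np.float32)),P[b].mean(0), P[:,2].max())
big=cv2.resize(np.hstack([p[262:318,190:250],p[245:301,300:360]]),None,fx=6,fy=6,interpolation=2)
cv2.imwrite("pics/crop1.png",big[:,:,::-1])
# plate
print("plate left/right/front", plane("top",[(295,293),(351,293),(322,318)],16))
uv,P=cloud("top",d,(240,190,420,230))
for lo,hi,n in((95,103,"mug"),(160,175,"mill"),(82,95,"shaker")):
  k=(P[:,2]>lo)&(P[:,2]<hi);print(n,k.sum(),np.median(P[k],0) if k.any() else 0)
E
```

```text
mat ((486.3624572753906, -226.42062377929688), 70.31221771240234) [ 485.63327511 -227.25304314    8.        ] [136.57354327 137.25148289   0.        ]
knob [[479.01176168  -3.1099462  241.        ]] [[479.30575129  -2.10988404 238.82729606]]
handle 173 [458.26174612 -72.41460535 167.71388114] [445.24800702 -94.50791996 150.51928362] [471.91680767 -48.09566926 177.73144389]
[[-0.32720806 -0.94495232]
 [ 0.94495232 -0.32720806]]
lid ((481.295166015625, -2.5285003185272217), 49.74300765991211) [479.55128851  -2.31614801 202.68685091]
rim 378 ((475.3390808105469, 242.1546173095703), (52.53327178955078, 72.87319946289062), 53.71464920043945)
brushtop 180 ((476.9480285644531, 240.19671630859375), (29.861251831054688, 31.25148582458496), 48.424835205078125) [475.68472614 240.4894037  190.71848963] 1501.9578134052751
plate left/right/front [[ 4.73371386e+02  6.51942701e+01  1.60000000e+01]
 [ 4.74097280e+02 -6.88599719e+01  1.60000000e+01]
 [ 4.13897680e+02  2.88092318e-01  1.60000000e+01]]
mug 84 [ 654.20492857 -165.94147899   99.2082631 ]
mill 44 [665.57957924 139.72119055 163.99354966]
shaker 154 [ 679.43936608 -135.65560644   87.28937373]
```

View pics/crop1.png

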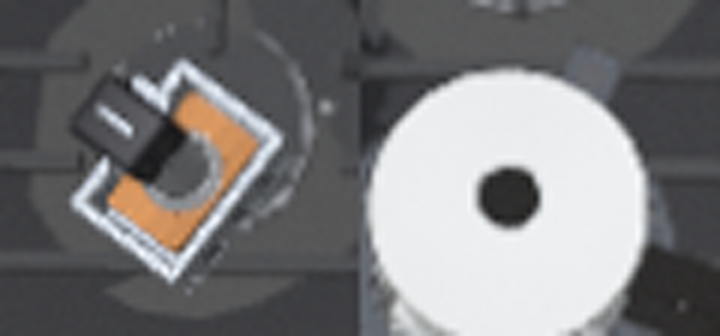

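The crop shows the button on the handle's upper-right side, towards the caddy's far-right short wall. So the brush's +x is about (0.8,-0.6), giving a brush yaw of about -0.63. Next I'll work out the move to above the press handle.

```bash
cat >> h.py <<'E'
def delta(pos,yaw,verb=True):
    s=manip.read_state();A=R.from_euler("xyz",s["eef_rot"]);B=R.from_euler("xyz",[np.pi,0,yaw])
    t=A.inv().apply(np.array(pos)-s["eef_pos"]);r=(A.inv()*B).as_rotvec()
    print("delta",t.round(1),r.round(3),"clock",round(s["clock"],2),"F",s["wrist_force"].round(1),"q",s["joints"].round(2))
E
python3 -c "
from h import *
delta((454,-84,275),1.256)"
```

```text
delta [ 396.7 -313.7  -69.7] [-0.001 -0.001 -0.902] clock 0.1 F [1.  0.3 0. ] q [-1.28  0.3   1.52  0.    1.32 -0.07]
```
Do 5 rows of repeated target (possibly arcs; the translation limited). Reach min radius 300: straight line from (190,-516) to (454,-84): min distance ~ fine (~460).

The rows are not in the units I measure in: shifts go in units of 5 mm and turns go in units of 0.1 rad. I convert before sending: 180 mm is 36, 144 mm is 28.8, -0.45 rad is -4.5.

```bash
python3 nudge.py '[[[7.2,-5.6,-3,0,0,-0.9],[14.4,-11.4,-7,0,0,-1.8],[21.6,-17,-11,0,0,-2.7],[28.8,-22.8,-14,0,0,-3.6],[36,-28.4,-14,0,0,-4.5]]]' 60; python3 -c "
from h import *
delta((454,-84,275),1.256)"
```

```text
clock: 0.6
eef_pos: [311.1, -319.0, 277.2]
eef_rot: [3.139, 0.0, 0.807]
wrist_force: [0.5, -0.5, -0.3]
finger_gap: 60.5
finger_force: 0.0
delta [268.6 -59.3   2. ] [ 0.003  0.001 -0.449] clock 0.6 F [ 0.5 -0.5 -0.3] q [-0.88  0.01  1.69  0.    1.44 -0.12]
```

```bash
python3 nudge.py '[[[9,-2,0,0,0,-0.9],[18,-4,0,0,0,-1.8],[27,-6,0,0,0,-2.7],[36,-8,0,0,0,-3.6],[45,-10,0.4,0,0,-4.5]]]'; python3 nudge.py '[[[4,1,0,0,0,0],[5.6,2,0,0,0,0],[5.6,2,0,0,0,0]]]'; python3 - <<'E'
from h import *
delta((454,-84,275),1.256)
s=manip.read_state();p,d=manip.camera("wrist");np.savez("w0.npz",p=p,d=d,**{k:s[k] for k in("eef_pos","eef_rot")})
cv2.imwrite("pics/w0.png",p[:,:,::-1])
uv,P=cloud("wrist",d,(0,0,640,480),s);col=p.reshape(-1,3).max(1);ok=d.ravel()>0
h=ok&(P[:,2]>150)&(P[:,2]<180)&(col<80)&(P[:,1]<-50)&(P[:,1]>-110)&(abs(P[:,0]-455)<40)
q=P[h][:,:2];print("handle",h.sum(),q.mean(0),q.min(0),q.max(0),np.linalg.svd(q-q.mean(0),full_matrices=False)[2],cv2.minAreaRect(q.astype(np.float32)), np.percentile(P[h,2],95))
k=ok&(P[:,2]>228)&(P[:,2]<245)&(col<80);print("knob",k.sum(),P[k].mean(0))
E
```

```text
clock: 1.1
eef_pos: [430.9, -121.8, 273.6]
eef_rot: [3.141, 0.0, 1.258]
wrist_force: [0.4, -0.2, -0.1]
finger_gap: 60.3
finger_force: 0.0
clock: 1.4
eef_pos: [448.9, -100.0, 273.2]
eef_rot: [-3.141, 0.0, 1.255]
wrist_force: [0.0, -0.1, 0.2]
finger_gap: 60.0
finger_force: 0.0
delta [16.8 -0.1 -1.8] [-0.001  0.    -0.001] clock 1.4 F [ 0.  -0.1  0.2] q [-0.3   0.05  1.66 -0.    1.44  0.02]
handle 1240 [457.87652313 -72.01471935] [442.53817635 -97.61892971] [472.56301186 -50.16825243] [[-0.33007949 -0.94395314]
 [-0.94395314  0.33007949]] ((457.1697998046875, -74.64427185058594), (46.7966423034668, 17.40973472595215), 70.90923309326172) 173.1080033664745
knob 1187 [480.86394696  -4.17154894 234.29220198]
```

View pics/w0.png

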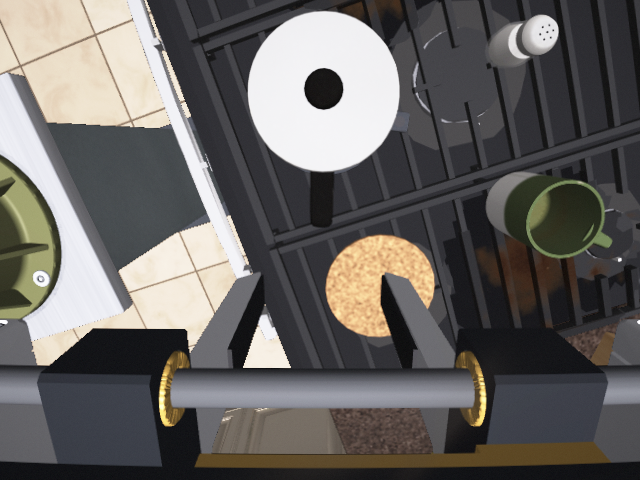

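The wrist view has the knob at (323,88) and the handle at (320,200), and both agree with the top view. The press yaw is about -0.333 and the handle point about (453.5,-83.8).

```bash
python3 -c "
from h import *
delta((453.5,-83.8,145),1.238)"; python3 nudge.py '[[[1.6,0,0,0,0,0],[3.4,0,0,0,0,0.17],[3.4,0,8,0,0,0.17],[3.4,0,16,0,0,0.17],[3.4,0,20,0,0,0.17]]]'; python3 -c "
from h import *
delta((453.5,-83.8,145),1.238)"
```

```text
delta [ 17.6  -0.4 128.2] [-0.001  0.     0.016] clock 1.45 F [-0.4 -0.   0.3] q [-0.3   0.05  1.66 -0.    1.44  0.02]
clock: 1.95
eef_pos: [452.5, -84.3, 170.7]
eef_rot: [-3.138, 0.0, 1.235]
wrist_force: [-0.0, -0.7, 0.6]
finger_gap: 60.0
finger_force: 0.0
delta [ 0.8  0.9 25.7] [-0.003  0.    -0.003] clock 1.95 F [-0.  -0.7  0.6] q [-0.26  0.14  1.81 -0.    1.2   0.07]
```

To row units: 25 mm is 5, 15 mm is 3.

```bash
python3 nudge.py '[[[0.2,0.2,3,0,0,0],[0.2,0.2,5,0,0,0],[0.2,0.2,5,0,0,0]]]' && python3 nudge.py '[[[0,0,0,0,0,0],[0,0,0,0,0,0],[0,0,0,0,0,0],[0,0,0,0,0,0],[0,0,0,0,0,0]]]' 0 60;  python3 nudge.py '[[[0,0,0,0,0,0],[0,0,0,0,0,0],[0,0,0,0,0,0]]]'; python3 nudge.py '[[[0,0,-1,0,0,0],[0,0,-2,0,0,0],[0,0,-4,0,0,0],[0,0,-6,0,0,0],[0,0,-6,0,0,0]]]'
```

```text
clock: 2.25
eef_pos: [454.6, -83.7, 147.7]
eef_rot: [-3.14, 0.0, 1.236]
wrist_force: [0.6, 0.4, -1.0]
finger_gap: 59.9
finger_force: 0.0
clock: 2.75
eef_pos: [455.2, -83.4, 148.7]
eef_rot: [3.141, -0.0, 1.237]
wrist_force: [-0.1, -0.3, -0.4]
finger_gap: 23.6
finger_force: 0.0
clock: 3.05
eef_pos: [455.1, -83.4, 148.5]
eef_rot: [-3.142, 0.0, 1.237]
wrist_force: [-1.7, 0.2, 1.8]
finger_gap: 17.4
finger_force: 60.0
clock: 3.55
eef_pos: [455.8, -83.6, 180.2]
eef_rot: [3.139, -0.0, 1.237]
wrist_force: [-0.6, -0.5, -3.7]
finger_gap: 17.3
finger_force: 60.0
```

```bash
cat > knob.py <<'E'
from h import *
s=manip.read_state();p,d=manip.camera("wrist");z=s["eef_pos"][2]
uv,P=cloud("wrist",d,(150,0,500,260),s);c=p[0:260,150:500].reshape(-1,3).max(1)
g=(c>200)&(P[:,2]>z+5)&(P[:,2]<z+80)&(d[0:260,150:500].ravel()>0)
A=np.c_[P[g][:,:2],np.ones(g.sum())];co=np.linalg.lstsq(A,P[g,2],rcond=None)[0]
ctr,r=cv2.minEnclosingCircle(P[g][:,:2].astype(np.float32))
print("lid n",g.sum(),"ctr",ctr,r,"z",np.median(P[g,2]),"slope",co[:2].round(3),"tcp",s["eef_pos"],"off",np.array(ctr)-s["eef_pos"][:2])
A=R.from_euler("xyz",s["eef_rot"]);print("radial slope", (A.apply([1,0,0])[:2]@co[:2]).round(3))
cv2.imwrite("pics/k%d.png"%(s["clock"]*100),p[:,:,::-1])
E
python3 knob.py; python3 -c "
from h import *
delta((460,-305,192),1.238)"
```

```text
lid n 54231 ctr (482.70452880859375, -3.302293300628662) 48.998504638671875 z 234.73600425854556 slope [0.006 0.006] tcp [455.82060767 -83.58606188 180.18297861] off [26.88392114 80.28376858]
radial slope 0.008
delta [-207.8   76.9  -12.6] [ 0.002 -0.    -0.001] clock 3.6 F [-0.1 -0.1 -3.9] q [-0.26  0.13  1.79 -0.    1.22  0.07]
```

```bash
python3 nudge.py '[[[-2,0.8,0,0,0,0],[-7,2.6,0,0,0,0],[-13,4.8,0,0,0,0],[-20,7.4,0,0,0,0],[-27,10,0,0,0,0]]]'; python3 nudge.py '[[[-6,2.2,0,0,0,0],[-11,4,0,0,0,0],[-13.6,5,0,0,0,0],[-14.6,5.4,0,0,0,0],[-14.6,5.4,0,0,0,0]]]'; python3 nudge.py '[[[0,0,0,0,0,0],[0,0,0,0,0,0],[0,0,0,0,0,0]]]';python3 knob.py;python3 -c "
from h import *
delta((459,-307,140.5),1.238)"
```

```text
clock: 4.1
eef_pos: [457.7, -229.3, 178.1]
eef_rot: [-3.141, 0.0, 1.237]
wrist_force: [0.6, -0.1, -3.3]
finger_gap: 16.9
finger_force: 60.0
clock: 4.6
eef_pos: [459.6, -305.1, 178.1]
eef_rot: [-3.141, -0.0, 1.237]
wrist_force: [0.2, -0.0, -3.3]
finger_gap: 17.0
finger_force: 60.0
clock: 4.9
eef_pos: [459.9, -304.5, 178.6]
eef_rot: [3.141, 0.0, 1.238]
wrist_force: [0.0, -0.4, -3.4]
finger_gap: 17.1
finger_force: 60.0
lid n 54126 ctr (486.7870178222656, -224.14431762695312) 48.984806060791016 z 232.99036023050797 slope [0.003 0.006] tcp [ 459.89232261 -304.48842749  178.60764668] off [26.89469522 80.34410986]
radial slope 0.006
delta [-2.5 -0.1 38.1] [ 0.  0. -0.] clock 4.95 F [ 0.  -0.4 -4.2] q [-0.65  0.33  1.55  0.    1.26 -0.32]
```

```bash
python3 nudge.py '[[[-0.4,0,2,0,0,0],[-0.4,0,4,0,0,0],[-0.4,0,5.6,0,0,0],[-0.4,0,6.6,0,0,0],[-0.4,0,6.8,0,0,0]]]'; python3 nudge.py '[[[0,0,0.2,0,0,0],[0,0,0.4,0,0,0],[0,0,0.6,0,0,0],[0,0,0.6,0,0,0]]]'
```

```text
clock: 5.45
eef_pos: [458.8, -306.8, 143.5]
eef_rot: [-3.14, -0.0, 1.237]
wrist_force: [0.5, -0.1, -3.0]
finger_gap: 17.4
finger_force: 60.0
clock: 5.85
eef_pos: [459.2, -307.3, 141.9]
eef_rot: [3.141, 0.0, 1.237]
wrist_force: [-0.5, -0.6, 0.0]
finger_gap: 17.0
finger_force: 60.0
```

```bash
python3 nudge.py '[[[0,0,0.2,0,0,0],[0,0,0.2,0,0,0],[0,0,0.2,0,0,0]]]'
```

```text
clock: 6.15
eef_pos: [459.2, -307.4, 140.9]
eef_rot: [3.141, 0.001, 1.237]
wrist_force: [-1.4, -3.8, 4.9]
finger_gap: 17.6
finger_force: 60.0
```

```bash
python3 nudge.py '[[[0,0,0,0,0,0],[0,0,0,0,0,0],[0,0,0,0,0,0],[0,0,0,0,0,0],[0,0,0,0,0,0]]]' 60 20; python3 nudge.py '[[[0,0,-4,0,0,0],[0,0,-12,0,0,0],[0,0,-20,0,0,0],[0,0,-28,0,0,0],[0,0,-30,0,0,0]]]';  python3 - <<'E'
from h import *
p,d=manip.camera("top");np.savez("top1.npz",p=p,d=d)
s=manip.read_state();print(s["eef_pos"])
w,dw=manip.camera("wrist");np.savez("w1.npz",p=w,d=dw,**{k:s[k] for k in("eef_pos","eef_rot")})
cv2.imwrite("pics/m1.png",np.vstack([p[200:340,170:490],w[:280,160:480]])[:,:,::-1])
E
```

```text
clock: 6.65
eef_pos: [459.1, -306.9, 140.4]
eef_rot: [-3.141, -0.0, 1.237]
wrist_force: [0.8, 0.7, 0.5]
finger_gap: 54.1
finger_force: 0.0
clock: 7.15
eef_pos: [459.8, -307.5, 295.0]
eef_rot: [3.135, 0.002, 1.237]
wrist_force: [-0.1, 0.9, -0.7]
finger_gap: 59.7
finger_force: 0.0
[ 459.69296006 -307.48537392  294.21619668]
```

View pics/m1.png

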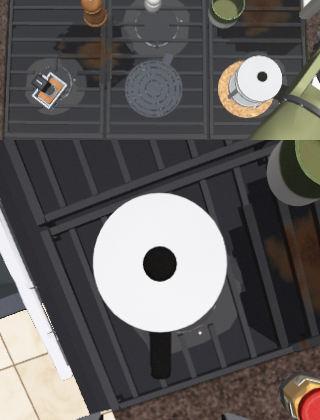

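The press stands upright on the mat, with its lid at crop (262,76) in the top view. The simmer plate is now bare at top-image (323,288).

```bash
python3 - <<'E'
from h import *
f=np.load("w1.npz");s={k:f[k] for k in("eef_pos","eef_rot")};p,d=f["p"],f["d"]
uv,P=cloud("wrist",d,(150,0,500,480),s);c=p[:,150:500].reshape(-1,3).max(1)
g=(c>200)&(P[:,2]>175)&(P[:,2]<220);A=np.c_[P[g][:,:2],np.ones(g.sum())]
print("lid",cv2.minEnclosingCircle(P[g][:,:2].astype(np.float32)),np.median(P[g,2]),np.linalg.lstsq(A,P[g,2],rcond=None)[0].round(3))
f=np.load("top1.npz");p=f["p"]
hsv=cv2.cvtColor(p,cv2.COLOR_RGB2HSV);print(hsv[288,315:332:4],hsv[300,300:345:8],hsv[288,285:295:3])
x=p[:,:,2].astype(int)-p[:,:,0]
for t in(8,12,16):
    m=np.uint8(x>t)*255;m[:,:285]=0;m[:,362:]=0;m[:250]=0;m[325:]=0
    m=cv2.morphologyEx(m,cv2.MORPH_CLOSE,np.ones((5,5)))
    c=max(cv2.findContours(m,0,2)[0],key=cv2.contourArea);Q=plane("top",c.reshape(-1,2),16)
    print(t,len(c),Q.min(0),Q.max(0),cv2.minEnclosingCircle(Q[Q[:,0]<510][:,:2].astype(np.float32)))
f=np.load("scene0.npz");p,d=f["p"],f["d"]
cv2.imwrite("pics/b1.png",cv2.resize(p[250:385,180:250],None,fx=4,fy=4,interpolation=2)[:,:,::-1])
E
python3 -c "
from h import *
delta((470,100,290),0.9)"
```

```text
lid ((485.8868103027344, -228.25851440429688), 48.6384391784668) 195.7523641643648 [-1.00000e-03 -8.00000e-03  1.94828e+02]
[[110  29  78]
 [111  30 111]
 [111  30 111]
 [109  32 112]
 [114  24 106]] [[109  25 111]
 [109  32 111]
 [110  29 107]
 [111  30 112]
 [113  25  91]
 [111  30 111]] [[113  13  80]
 [120  13  79]
 [113  13  79]
 [110  27  86]]
8 98 [416.28102934 -71.29694082  16.        ] [571.20979218  67.72818314  16.        ] ((485.2583312988281, -1.823919415473938), 69.55236053466797)
12 94 [418.62566237 -68.90971685  16.        ] [563.80494322  65.30279661  16.        ] ((484.6755676269531, -2.2506487369537354), 67.57404327392578)
delta [ 388.2 -123.4    1. ] [0.003 0.    0.337] clock 7.25 F [ 0.3  0.2 -1.1] q [-0.66  0.25  1.38  0.    1.5  -0.32]Traceback (most recent call last):
  File "<stdin>", line 12, in <module>
ValueError: max() iterable argument is empty
```

The plate centre is (485,-2) with a radius of 69.6 mm, and the press centre is (486,-228), so it sits centred on the mat. Next I'll go to a viewpoint behind the brush.

```bash
python3 -c "
from h import *
delta((440,193,290),0.937)"; python3 nudge.py '[[[6,-2,0,0,0,0.4],[15.6,-5,0,0,0,0.8],[24.8,-8,0,0,0,1.5],[34,-11,0,0,0,2],[43.2,-14,0,0,0,2.5]]]'; python3 -c "
from h import *
delta((440,193,290),0.937)"
```

```text
delta [ 466.2 -182.2    0.8] [0.003 0.    0.3  ] clock 7.25 F [ 0.3  0.2 -1.1] q [-0.66  0.25  1.38  0.    1.5  -0.32]
clock: 7.75
eef_pos: [462.9, -78.1, 288.5]
eef_rot: [-3.139, 0.001, 0.984]
wrist_force: [0.7, -0.0, 0.1]
finger_gap: 59.8
finger_force: 0.0
delta [ 213.1 -169.1   -1.3] [-0.003  0.001  0.047] clock 7.75 F [ 0.7 -0.   0.1] q [-0.25  0.06  1.61  0.    1.47  0.34]
```

```bash
python3 nudge.py '[[[7.2,-6,0,0,0,0.5],[14.4,-11.6,0,0,0,0.5],[21.6,-17.2,0,0,0,0.5],[28.8,-22.8,0,0,0,0.5],[36,-28.4,0,0,0,0.5]]]'; python3 nudge.py '[[[4,-3.2,0,0,0,0],[5.6,-4.6,0,0,0,0],[5.6,-4.6,0,0,0,0],[5.6,-4.6,0,0,0,0]]]';  python3 - <<'E'
from h import *
s=manip.read_state();delta((440,193,290),0.937)
p,d=manip.camera("wrist");np.savez("w2.npz",p=p,d=d,**{k:s[k] for k in("eef_pos","eef_rot")})
cv2.imwrite("pics/w2.png",p[:,:,::-1])
uv,P=cloud("wrist",d,(150,0,500,400),s);c=p[0:400,150:500].reshape(-1,3)
g=(P[:,2]>183)&(P[:,2]<200)&(np.hypot(P[:,0]-476,P[:,1]-241)<40)
q=P[g][:,:2].astype(np.float32);print("top",g.sum(),cv2.minAreaRect(q),q.mean(0),np.median(P[g,2]), uv[g].min(0),uv[g].max(0))
g=(P[:,2]>48)&(P[:,2]<58)&(np.hypot(P[:,0]-476,P[:,1]-241)<70)
print("rim",g.sum(),cv2.minAreaRect(P[g][:,:2].astype(np.float32)))
E
```

```text
clock: 8.25
eef_pos: [443.5, 150.1, 288.6]
eef_rot: [-3.14, 0.002, 0.937]
wrist_force: [0.1, -0.3, 1.0]
finger_gap: 59.6
finger_force: 0.0
clock: 8.65
eef_pos: [442.6, 183.7, 289.7]
eef_rot: [-3.141, 0.001, 0.936]
wrist_force: [0.4, 0.3, 0.4]
finger_gap: 60.1
finger_force: 0.0
delta [ 6.  -7.6 -0.3] [-0.     0.001 -0.001] clock 8.65 F [0.4 0.3 0.4] q [ 0.32  0.09  1.58 -0.    1.48  0.95]
top 1450 ((474.54461669921875, 241.19134521484375), (29.3331356048584, 25.87480926513672), 53.68196105957031) [474.83792 241.23953] 191.97411749003612 [293 130] [328 171]
rim 886 ((473.8184814453125, 240.9736328125), (51.62342071533203, 72.05827331542969), 53.60108947753906)
```

View pics/w2.png

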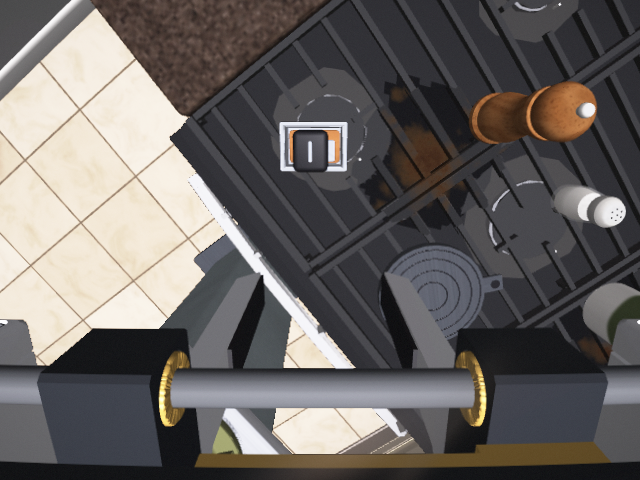

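The wrist view shows the handle top at (311,150) with the bright button on its right side at (331,147), and the caddy rim round it. The block measures 29 x 26 mm at (474.7,241.2), top z 192, and all of that agrees with the given sizes.

```bash
python3 -c "
from h import *
delta((474.7,241.2,250),0.937)"; python3 nudge.py '[[[6,-0.8,0,0,0,0],[12,-1.6,3,0,0,0],[13,-1.6,7.8,0,0,0],[13,-1.6,7.8,0,0,0],[13,-1.6,7.8,0,0,0]]]'; python3 -c "
from h import *
delta((474.7,241.2,150),0.937)"
```

```text
delta [65.5 -8.5 39.9] [-0.     0.001 -0.001] clock 8.7 F [-0.1  0.8  0.2] q [ 0.32  0.09  1.58 -0.    1.48  0.95]
clock: 9.2
eef_pos: [474.8, 240.7, 251.9]
eef_rot: [-3.141, 0.0, 0.936]
wrist_force: [0.1, -0.4, 0.2]
finger_gap: 59.9
finger_force: 0.0
delta [  0.4  -0.4 101.9] [-0.     0.    -0.001] clock 9.2 F [ 0.1 -0.4  0.2] q [ 0.4   0.23  1.5  -0.    1.41  1.04]
```

To row units: 102 mm is 20.4, 101 mm is 20.2.

```bash
python3 nudge.py '[[[0,0,6,0,0,0],[0,0,12,0,0,0],[0,0,17,0,0,0],[0,0,20.2,0,0,0],[0,0,20.4,0,0,0]]]'; python3 nudge.py '[[[0,0,0,0,0,0],[0,0,0,0,0,0]]]' ;python3 -c "
from h import *
delta((474.7,241.2,150),0.937)"
```

```text
clock: 9.7
eef_pos: [474.4, 240.7, 149.2]
eef_rot: [-3.141, 0.001, 0.936]
wrist_force: [0.7, 0.9, 0.5]
finger_gap: 60.0
finger_force: 0.0
clock: 9.9
eef_pos: [475.4, 241.7, 151.3]
eef_rot: [3.14, -0.002, 0.936]
wrist_force: [-0.3, 0.2, 0.5]
finger_gap: 60.0
finger_force: 0.0
delta [-0.8 -0.2  1.3] [ 0.001 -0.002 -0.001] clock 9.9 F [-0.3  0.2  0.5] q [0.4  0.31 1.64 0.   1.19 1.04]
```

```bash
python3 nudge.py '[[[0,0,0,0,0,0],[0,0,0,0,0,0],[0,0,0,0,0,0],[0,0,0,0,0,0],[0,0,0,0,0,0]]]' 0 25; python3 nudge.py '[[[0,0,0,0,0,0],[0,0,0,0,0,0],[0,0,0,0,0,0],[0,0,0,0,0,0]]]'; for i in 1 2 3; do python3 -c "
from h import *
s=manip.read_state();print(s['eef_pos'],s['finger_gap'],s['wrist_force'])"; done
```

```text
clock: 10.4
eef_pos: [474.6, 241.8, 149.5]
eef_rot: [-3.141, 0.0, 0.937]
wrist_force: [0.4, 0.5, 1.5]
finger_gap: 25.8
finger_force: 25.0
clock: 10.8
eef_pos: [474.6, 241.8, 149.5]
eef_rot: [-3.141, -0.0, 0.937]
wrist_force: [-0.7, 0.2, 1.0]
finger_gap: 25.6
finger_force: 25.0
[474.5854437  241.78446453 149.47294572] 25.644004939676392 [-0.67354053  0.23532483  0.95649333]
[474.5854437  241.78446453 149.47294572] 25.644004939676392 [-0.67354053  0.23532483  0.95649333]
[474.5854437  241.78446453 149.47294572] 25.644004939676392 [-0.67354053  0.23532483  0.95649333]
```

Gap is 25.7 mm, so the button is fully in. Next I'll pull straight up.

To row units: -44 mm is -8.8, -34 mm is -6.8.

```bash
python3 nudge.py '[[[0,0,-1.2,0,0,0],[0,0,-2.8,0,0,0],[0,0,-4.8,0,0,0],[0,0,-6.8,0,0,0],[0,0,-8.8,0,0,0]]]'; python3 nudge.py '[[[0,0,-2,0,0,0],[0,0,-3.6,0,0,0],[0,0,-4.8,0,0,0],[0,0,-5.4,0,0,0],[0,0,-5.4,0,0,0]]]'; python3 nudge.py '[[[0,0,-0.1,0,0,0],[0,0,-0.2,0,0,0],[0,0,-0.2,0,0,0]]]'
```

```text
clock: 11.3
eef_pos: [474.6, 241.7, 194.6]
eef_rot: [3.141, -0.0, 0.937]
wrist_force: [-0.1, 1.2, -1.6]
finger_gap: 26.3
finger_force: 25.0
clock: 11.8
eef_pos: [474.7, 241.8, 220.8]
eef_rot: [3.141, -0.0, 0.937]
wrist_force: [-1.7, 0.1, 0.2]
finger_gap: 26.0
finger_force: 25.0
clock: 12.1
eef_pos: [474.6, 241.7, 221.2]
eef_rot: [-3.141, 0.0, 0.937]
wrist_force: [-0.9, -0.1, -1.6]
finger_gap: 25.6
finger_force: 25.0
```

To row units: -1 mm is -0.2, -0.5 mm is -0.1.

```bash
python3 nudge.py '[[[0,0,-0.1,0,0,0],[0,0,-0.2,0,0,0],[0,0,-0.2,0,0,0]]]'; python3 nudge.py '[[[0,0,-0.2,0,0,0],[0,0,-0.2,0,0,0],[0,0,-0.2,0,0,0]]]'
```

```text
clock: 12.4
eef_pos: [474.6, 241.7, 222.3]
eef_rot: [-3.142, 0.0, 0.937]
wrist_force: [-0.0, -0.3, -3.5]
finger_gap: 25.7
finger_force: 25.0
clock: 12.7
eef_pos: [474.6, 241.7, 223.5]
eef_rot: [3.142, -0.0, 0.937]
wrist_force: [0.1, -0.5, -3.2]
finger_gap: 25.5
finger_force: 25.0
```

The pull force stepped up to 3.3 N at the end stop. I'll ease down 1 mm and release.

To row units: 1 mm is 0.2, 0.5 mm is 0.1.

```bash
python3 nudge.py '[[[0,0,0.1,0,0,0],[0,0,0.2,0,0,0],[0,0,0.2,0,0,0]]]'; python3 nudge.py '[[[0,0,0,0,0,0],[0,0,0,0,0,0],[0,0,0,0,0,0],[0,0,0,0,0,0],[0,0,0,0,0,0]]]' 60 25; python3 nudge.py '[[[0,0,-4,0,0,0],[0,0,-10,0,0,0],[0,0,-12,0,0,0]]]';python3 -c "
from h import *
delta((435,175,285),0.937)"
```

```text
clock: 13.0
eef_pos: [474.6, 241.7, 222.3]
eef_rot: [-3.141, 0.0, 0.937]
wrist_force: [0.5, -0.1, -3.2]
finger_gap: 25.7
finger_force: 25.0
clock: 13.5
eef_pos: [474.7, 241.8, 222.6]
eef_rot: [3.141, -0.0, 0.937]
wrist_force: [-0.3, -0.5, 0.3]
finger_gap: 59.2
finger_force: 0.0
clock: 13.8
eef_pos: [475.2, 242.0, 285.1]
eef_rot: [3.14, -0.003, 0.937]
wrist_force: [-0.6, 0.5, -0.0]
finger_gap: 59.9
finger_force: 0.0
delta [-77.8   7.3  -0.1] [ 0.002 -0.003 -0.   ] clock 13.8 F [-0.6  0.5 -0. ] q [0.4  0.21 1.45 0.   1.48 1.04]
```

To row units: 6 mm is 1.2, -78 mm is -15.6.

```bash
python3 nudge.py '[[[-6,0.6,-3,0,0,0],[-14,1.2,-8,0,0,0],[-15.6,1.2,-9,0,0,0],[-15.6,1.2,-9,0,0,0]]]';  python3 - <<'E'
from h import *
s=manip.read_state()
p,d=manip.camera("wrist");np.savez("w3.npz",p=p,d=d,**{k:s[k] for k in("eef_pos","eef_rot")})
uv,P=cloud("wrist",d,(150,0,500,400),s)
g=(P[:,2]>250)&(P[:,2]<275)&(np.hypot(P[:,0]-476,P[:,1]-241)<40)
q=P[g][:,:2].astype(np.float32);print("top",g.sum(),cv2.minAreaRect(q),q.mean(0),np.median(P[g,2]))
u0,v0=uv[g].min(0);u1,v1=uv[g].max(0);print(u0,v0,u1,v1)
g=(P[:,2]>48)&(P[:,2]<58)&(np.hypot(P[:,0]-476,P[:,1]-241)<70)
print("rim",g.sum(),cv2.minAreaRect(P[g][:,:2].astype(np.float32)))
w=cv2.resize(p[v0-30:v0+70,u0-30:u0+70],(500,500),interpolation=2)
p,d=manip.camera("scene")
c=cv2.resize(p[220:380,180:276],(300,500),interpolation=2)
cv2.imwrite("pics/w3.png",np.hstack([w,c])[:,:,::-1])
delta((474.7,241.2,310),2.508)
E
```

```text
clock: 14.2
eef_pos: [433.2, 174.9, 328.1]
eef_rot: [3.14, -0.002, 0.936]
wrist_force: [0.7, 0.2, -0.2]
finger_gap: 59.9
finger_force: 0.0
top 2144 ((474.20098876953125, 241.4114227294922), (31.051773071289062, 30.834880828857422), 53.939937591552734) [473.4963  242.03107] 262.9735174824061
287 108 335 157
rim 517 ((474.01959228515625, 241.357666015625), (52.29698944091797, 71.91246795654297), 53.6085319519043)
delta [77.2 -5.6 16.3] [-1.000e-03 -0.000e+00 -1.571e+00] clock 14.3 F [ 0.1 -0.6 -1.4] q [0.31 0.05 1.54 0.   1.56 0.94]
```

View pics/w3.png

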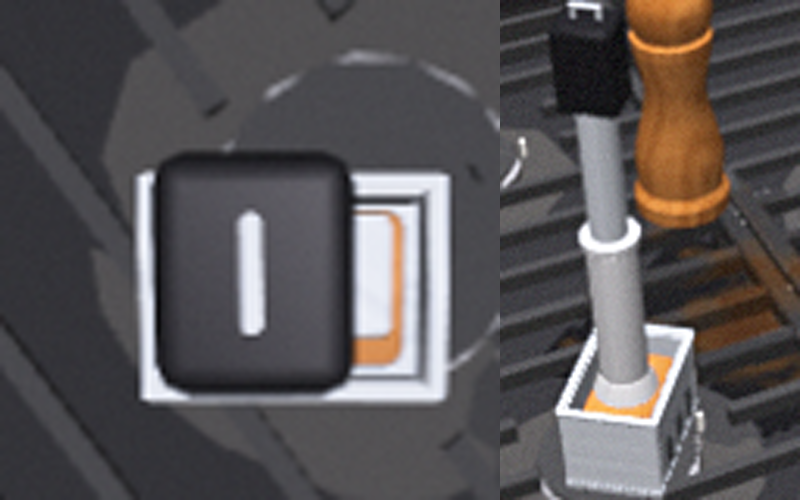

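The view shows the handle drawn well out of the tube. Its top is at z 263, so 71 mm of extension, and the brush is upright in the caddy. Next I'll check the button and turn the tool.

```bash
python3 - <<'E'
from h import *
f=np.load("w3.npz");s={k:f[k] for k in("eef_pos","eef_rot")}
uv,P=cloud("wrist",f["d"],(150,0,500,400),s)
B=(P[:,:2]-[474.4,241.3])@np.array([[.806,.592],[-.592,.806]])
for lo,hi in((220,227),(231,238),(238,249),(254,262)):
    g=(P[:,2]>lo)&(P[:,2]<hi)&(np.hypot(*B.T)<35)
    if g.any(): print(lo,g.sum(),np.percentile(B[g],[1,50,99],axis=0).round(1).tolist())
E
python3 nudge.py '[[[2,0,0,0,0,-1.4],[4,0,0,0,0,-2.8],[6,0,0,0,0,-4.2],[8,-0.4,1,0,0,-5.6],[10,-0.6,1,0,0,-7]]]'; python3 -c "
from h import *
delta((474.7,241.2,310),2.508)"
```

```text
254 403 [[-15.6, -15.5], [0.1, -0.2], [10.4, 15.4]]
clock: 14.8
eef_pos: [460.7, 218.6, 320.1]
eef_rot: [-3.138, 0.001, 1.643]
wrist_force: [0.1, 0.6, 0.1]
finger_gap: 59.9
finger_force: 0.0
delta [21.5 15.6 10.1] [-0.003 -0.001 -0.865] clock 14.8 F [0.1 0.6 0.1] q [0.37 0.15 1.44 0.   1.55 0.3 ]
```

```bash
python3 nudge.py '[[[1,0.6,0,0,0,-1.4],[2,1.4,0.6,0,0,-2.8],[3,2.2,1.2,0,0,-4.2],[4,3,1.8,0,0,-5.6],[4.2,3.2,2,0,0,-7]]]';python3 nudge.py '[[[0,0,0,0,0,-1.4],[0,0,0,0,0,-1.65],[0,0,0,0,0,-1.65]]]'; python3 -c "
from h import *
delta((474.7,241.2,221),2.508)"
```

```text
clock: 15.3
eef_pos: [475.3, 240.7, 310.1]
eef_rot: [-3.139, -0.001, 2.344]
wrist_force: [0.3, 0.4, 0.2]
finger_gap: 59.8
finger_force: 0.0
clock: 15.6
eef_pos: [475.1, 239.9, 311.4]
eef_rot: [-3.14, -0.001, 2.5]
wrist_force: [0.1, -0.3, 0.2]
finger_gap: 59.9
finger_force: 0.0
delta [ 1.   0.9 90.4] [-0.001 -0.001 -0.008] clock 15.6 F [ 0.1 -0.3  0.2] q [ 0.4   0.2   1.4   0.    1.54 -0.53]
```

```bash
python3 nudge.py '[[[0.2,0.2,5,0,0,-0.08],[0.2,0.2,10,0,0,-0.08],[0.2,0.2,15,0,0,-0.08],[0.2,0.2,18,0,0,-0.08],[0.2,0.2,18,0,0,-0.08]]]';python3 nudge.py '[[[0,0,0,0,0,0],[0,0,0,0,0,0]]]'; python3 -c "
from h import *
delta((474.7,241.2,221),2.508)"; python3 nudge.py '[[[0,0,0,0,0,0],[0,0,0,0,0,0],[0,0,0,0,0,0],[0,0,0,0,0,0],[0,0,0,0,0,0]]]' 0 40;python3 nudge.py '[[[0,0,0,0,0,0],[0,0,0,0,0,0],[0,0,0,0,0,0]]]'
```

```text
clock: 16.1
eef_pos: [474.1, 240.7, 220.2]
eef_rot: [-3.138, -0.002, 2.507]
wrist_force: [0.3, -0.1, 1.3]
finger_gap: 60.1
finger_force: 0.0
clock: 16.3
eef_pos: [475.2, 241.0, 223.5]
eef_rot: [3.14, 0.001, 2.509]
wrist_force: [-0.8, -1.1, 0.4]
finger_gap: 60.0
finger_force: 0.0
delta [ 0.5 -0.2  2.5] [0.001 0.001 0.001] clock 16.3 F [-0.8 -1.1  0.4] q [ 0.4   0.25  1.55 -0.    1.35 -0.54]
clock: 16.8
eef_pos: [474.9, 240.9, 222.6]
eef_rot: [3.141, 0.0, 2.51]
wrist_force: [-0.2, 0.8, 0.7]
finger_gap: 29.7
finger_force: 40.0
clock: 17.1
eef_pos: [474.9, 240.8, 222.5]
eef_rot: [3.141, 0.0, 2.51]
wrist_force: [0.1, 0.7, 0.2]
finger_gap: 30.0
finger_force: 40.0
```

Fingers closed at 30.0 mm, on the plain sides. I'll test the lock with a small downward push.

To row units: 3 mm is 0.6, 2 mm is 0.4.

```bash
python3 nudge.py '[[[0,0,0.2,0,0,0],[0,0,0.4,0,0,0],[0,0,0.6,0,0,0],[0,0,0.6,0,0,0]]]'
```

```text
clock: 17.5
eef_pos: [475.0, 240.9, 220.0]
eef_rot: [3.141, 0.001, 2.51]
wrist_force: [-0.5, 1.0, 5.4]
finger_gap: 30.2
finger_force: 40.0
```

The push met 5.4 N, so it is locked. Now to lift it straight out.

To row units: -5 mm is -1, -60 mm is -12.

```bash
python3 nudge.py '[[[0,0,-1,0,0,0],[0,0,-3,0,0,0],[0,0,-6,0,0,0],[0,0,-9,0,0,0],[0,0,-12,0,0,0]]]'; python3 nudge.py '[[[0,0,-2.4,0,0,0],[0,0,-4,0,0,0],[0,0,-4.8,0,0,0],[0,0,-4.8,0,0,0]]]'; python3 -c "
from h import *
delta((485,-2,304),2.508)"
```

```text
clock: 18.0
eef_pos: [474.6, 240.6, 280.2]
eef_rot: [-3.141, -0.0, 2.51]
wrist_force: [0.2, -0.2, -4.1]
finger_gap: 30.2
finger_force: 40.0
clock: 18.4
eef_pos: [474.9, 240.8, 303.6]
eef_rot: [3.142, 0.0, 2.51]
wrist_force: [-0.7, -0.3, -4.0]
finger_gap: 30.1
finger_force: 40.0
delta [-151.6 -189.9   -0.4] [0.    0.    0.002] clock 18.4 F [-0.7 -0.3 -4. ] q [ 0.4   0.2   1.41 -0.    1.52 -0.54]
```

The rows are not in the units I measure in: shifts go in units of 5 mm and turns go in units of 0.1 rad. I convert before sending: -123 mm is -24.6, -98 mm is -19.6, -0.05 rad is -0.5.

```bash
python3 nudge.py '[[[-2,-2.4,0,0,0,-0.5],[-5.6,-7,0,0,0,-1.5],[-10,-12.6,0,0,0,-2.6],[-14.8,-18.6,0,0,0,-3.8],[-19.6,-24.6,0,0,0,-5]]]'; python3 -c "
from h import *
delta((485,-2,265),3.14)"
```

```text
clock: 18.9
eef_pos: [480.9, 82.3, 302.8]
eef_rot: [-3.141, -0.001, 3.015]
wrist_force: [1.6, 0.4, -3.9]
finger_gap: 29.7
finger_force: 40.0
delta [-14.7 -83.1  37.8] [-0.    -0.001 -0.125] clock 18.9 F [ 1.6  0.4 -3.9] q [ 0.09  0.1   1.53 -0.    1.51 -1.35]
```

To row units: -81 mm is -16.2, -79 mm is -15.8, -0.125 rad is -1.25.

```bash
python3 nudge.py '[[[-0.8,-5,1,0,0,-0.4],[-1.6,-10,2.4,0,0,-0.8],[-2.4,-14,4.4,0,0,-1.25],[-2.8,-15.8,6.4,0,0,-1.25],[-2.8,-16.2,7.4,0,0,-1.25]]]'; python3 nudge.py '[[[0,0,0,0,0,0],[0,0,0,0,0,0],[0,0,0,0,0,0],[0,0,0,0,0,0]]]'; python3 - <<'E'
from h import *
delta((485,-2,265),3.14)
p,d=manip.camera("scene");q,_=manip.camera("top");w,_=manip.camera("wrist")
a=cv2.resize(p[180:400,150:460],(465,330));b=q[190:330,170:490];w=w[:250,160:480]
c=np.zeros((400,800,3),np.uint8);c[:330,:465]=a;c[:140,470:790]=b;c[145:395,470:790]=w
cv2.imwrite("pics/f.png",c[:,:,::-1])
E
```

```text
clock: 19.4
eef_pos: [484.2, 1.0, 265.0]
eef_rot: [3.141, -0.002, 3.132]
wrist_force: [0.7, -0.2, -2.5]
finger_gap: 29.8
finger_force: 40.0
clock: 19.8
eef_pos: [484.6, 2.0, 266.8]
eef_rot: [3.142, 0.001, 3.135]
wrist_force: [-0.5, 0.6, -3.0]
finger_gap: 30.0
finger_force: 40.0
delta [-0.4 -4.   1.8] [ 0.     0.001 -0.005] clock 19.8 F [-0.5  0.6 -3. ] q [-0.07  0.11  1.61  0.    1.42 -1.64]
```

View pics/f.png

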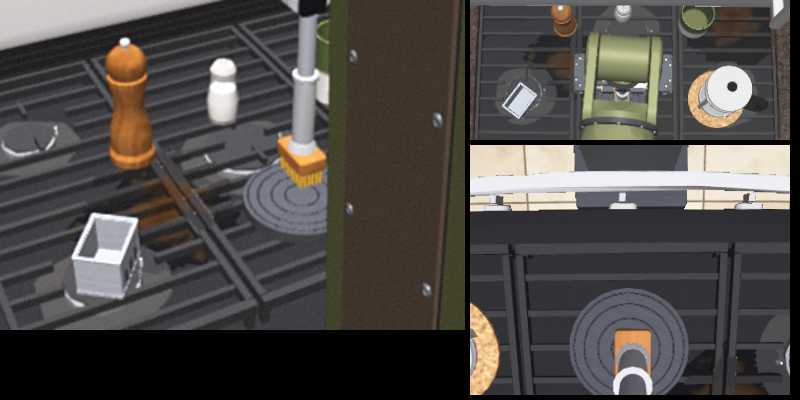

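The brush hangs upright at full length above the plate, the caddy is empty, and the press stands on the mat. I'll trim 4 mm in y, let it settle and hand in.

To row units: -4 mm is -0.8, -2 mm is -0.4.

```bash
python3 nudge.py '[[[0,-0.4,0,0,0,0],[0,-0.8,0,0,0,0],[0,-0.8,0,0,0,0],[0,-0.8,0,0,0,0],[0,-0.8,0,0,0,0]]]' && python3 nudge.py '[[[0,0,0,0,0,0],[0,0,0,0,0,0],[0,0,0,0,0,0]]]' && python3 -c "
from cell import manip
print(manip.sign_off())"
```

```text
clock: 20.45
eef_pos: [484.5, -2.5, 266.5]
eef_rot: [3.142, 0.0, 3.135]
wrist_force: [-0.6, -0.3, -3.4]
finger_gap: 29.3
finger_force: 40.0
clock: 20.75
eef_pos: [484.5, -2.5, 266.4]
eef_rot: [3.142, -0.0, 3.135]
wrist_force: [-0.1, -0.2, -2.3]
finger_gap: 29.9
finger_force: 40.0
the job is handed in; nothing more can be done
None
```

I handed the job in at 20.75 s: the press stands upright and centred on the cork mat, and the brush, locked at full length, is held upright by its plain sides over the middle of the simmer plate, bristles about 35 mm above the iron.

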